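Pack the perches into the wren house's drawer

TASK

The drawer under the half-built wren house was put in back to front: slide it right out, turn it end for end and slide it back fully home so that its green-painted end faces out, with every oak perch there is packed lying inside it. Some perches lie loose on the bench; one or two more are in the compartment with the green lid. Open only that lid and shut it again afterwards; never lift the yellow or red lid, and leave everything else on the bench where it stands.

Things in the scene. Friction and masses are not known exactly. Their poses are not given: they have to be found in the camera images.
- house: half-built wren house on a locked green turntable (250 mm across, 10 mm thick), all fixed, with a drawer slot along its bottom. Origin: on the bench surface under the middle of the slot's mouth; x runs level into the slot, z up. House 106 mm wide, 140 long; roof board over the slot 68 mm above the bench; upper storey (to 163 mm) set back 70 mm behind the mouth.
- slot_mouth (a point): middle of the slot's floor at its mouth, 16 mm above the bench; axes as the house. The slot is 74 mm wide, 46 mm high, open at the front only, its back stop 128 mm in. The floor runs on outwards as a porch 54 mm wide and 112 mm long at the same height. Two flared cheeks stand 18 mm proud of the mouth, outside the slot's width, and guide the drawer in.
- drawer_mid (a point): open-topped wooden drawer, 140 long x 68 wide x 26 mm high, walls and floor 4 mm, about 0.3 kg. The point is its centre, half-way up; x along its length to the green end, z up. It starts loose in the slot, green end inside, 52 to 62 mm of its bare end sticking out over the porch. Fully home on the stop, its centre is 58 mm inside the mouth and its end sticks out 12 mm.
- drawer_green (a point): centre of the outer face of the drawer's green-painted end (70 mm from the drawer's centre along its length)
- rack: dark base board, fixed, 125 x 366 x 6 mm, carrying a row of three lidded plywood compartments side by side, 119 mm apart along its y; origin under its centre, x pointing to the hinge side (away from the robot)
- lid_green (a joint): hinge of the green lid, rad: 0 shut, 2.0 fully open (upright is 1.57). The stiff hinge stays where it is left; about 2 N at the tab moves it. Tipped past upright it leaves more room over the compartment.
- lid_green_tab (a point): centre of the green lid's grip tab: a wooden block 18 x 18 x 22 mm tall on the lid near its front edge. Lid 110 x 116 x 5 mm, top 45.5 mm above the bench when shut. Compartment: 110 (front to back) x 116 mm outside, 34 mm high, walls 4 mm, inner floor 10 mm above the bench. Axes: x from tab to hinge, y along the hinge, z out of the lid's top.
- lid_green_hinge (a point): middle of the green lid's hinge line, at the compartment's rear rim (40.5 mm above the bench); the tab's centre lies 98 mm in front of it and 16 mm above it when shut. Same axes as the tab.
- lid_yellow (a joint): hinge of the yellow lid, rad: 0 shut, 2.0 fully open (upright is 1.57). The stiff hinge stays where it is left; about 2 N at the tab moves it. Tipped past upright it leaves more room over the compartment.
- lid_yellow_tab (a point): centre of the yellow lid's grip tab: a wooden block 18 x 18 x 22 mm tall on the lid near its front edge. Lid 110 x 116 x 5 mm, top 45.5 mm above the bench when shut. Compartment: 110 (front to back) x 116 mm outside, 34 mm high, walls 4 mm, inner floor 10 mm above the bench. Axes: x from tab to hinge, y along the hinge, z out of the lid's top.
- lid_red (a joint): hinge of the red lid, rad: 0 shut, 2.0 fully open (upright is 1.57). The stiff hinge stays where it is left; about 2 N at the tab moves it. Tipped past upright it leaves more room over the compartment.
- lid_red_tab (a point): centre of the red lid's grip tab: a wooden block 18 x 18 x 22 mm tall on the lid near its front edge. Lid 110 x 116 x 5 mm, top 45.5 mm above the bench when shut. Compartment: 110 (front to back) x 116 mm outside, 34 mm high, walls 4 mm, inner floor 10 mm above the bench. Axes: x from tab to hinge, y along the hinge, z out of the lid's top.
- perch1_mid (a point): oak perch: a square dowel 80 x 14 x 14 mm, 16 g, two dark bands near its ends; the point is its centre, x along its length. If present, it lies on the floor of the compartment with the green lid, lengthwise front to back, 22 mm to one side of the middle.
- perch2_mid (a point): oak perch: a square dowel 80 x 14 x 14 mm, 16 g, two dark bands near its ends; the point is its centre, x along its length. If present, it lies on the floor of the compartment with the green lid, lengthwise front to back, 22 mm to one side of the middle.
- perch3_mid (a point): oak perch: a square dowel 80 x 14 x 14 mm, 16 g, two dark bands near its ends; the point is its centre, x along its length. If present, it lies loose on the bench.
- perch4_mid (a point): oak perch: a square dowel 80 x 14 x 14 mm, 16 g, two dark bands near its ends; the point is its centre, x along its length. If present, it lies loose on the bench.
- plane: steel block plane, 170 x 48 x 67 mm; a bystander, to be left alone. Origin at the centre of its underside.
- hook_set: tarnished brass hook-and-eye on a small plate, 30 x 80 x 17 mm; a bystander, to be left alone. Origin at the centre of its underside.
- glue: bottle of wood glue with an orange cap, 60 mm across, 150 mm tall; a bystander, to be left alone. Origin at the centre of its underside.
- pot: empty terracotta pot, 110 mm across, 100 mm tall; a bystander, to be left alone. Origin at the centre of its underside.
- tin: green paint tin, 80 mm across, 90 mm tall; a bystander, to be left alone. Origin at the centre of its underside.
- oil: amber jar of oil with a brass cap, 50 mm across, 110 mm tall; a bystander, to be left alone. Origin at the centre of its underside.
Things that resemble listed ones, but are neither listed nor needed, are in the scene too. What is meant by the part that bears drawer_mid is not grey or turquoise, and is the larger of those in its own colour.

How it is judged (in metres and radians):
On the way, in this order (a step that is already met when the one before it is completed fails the run):
1. the drawer has been slid right out of the slot (x of drawer_mid in the frame of house below -0.07 m), for 0.1 s.
2. every perch present lies in the drawer (x of perch1_mid in the frame of drawer_mid between -0.062 and 0.062 m and y of perch1_mid in the frame of drawer_mid between -0.032 and 0.032 m and z of perch1_mid in the frame of drawer_mid between -0.013 and 0.022 m and x of perch2_mid in the frame of drawer_mid between -0.062 and 0.062 m and y of perch2_mid in the frame of drawer_mid between -0.032 and 0.032 m and z of perch2_mid in the frame of drawer_mid between -0.013 and 0.022 m and x of perch3_mid in the frame of drawer_mid between -0.062 and 0.062 m and y of perch3_mid in the frame of drawer_mid between -0.032 and 0.032 m and z of perch3_mid in the frame of drawer_mid between -0.013 and 0.022 m and x of perch4_mid in the frame of drawer_mid between -0.062 and 0.062 m and y of perch4_mid in the frame of drawer_mid between -0.032 and 0.032 m and z of perch4_mid in the frame of drawer_mid between -0.013 and 0.022 m), for 0.3 s.
3. the loaded drawer is fully home, green end out (all of step 2 and x of drawer_mid in the frame of house above 0.05 m and x of drawer_green in the frame of house below 0 m and z of drawer_mid in the frame of house between 0.02 and 0.04 m), for 0.2 s.
At the end, for the whole second after the job is handed in: The drawer is fully home in the wren house (within 8 mm of the stop) with its green end outwards, every perch present lies inside it, and the green lid is shut (below 0.08 rad) (all of step 3 and value of joint lid_green below 0.08 rad); the robot touches nothing.
It fails at once if the yellow lid is lifted (more than 0.15 rad) (value of joint lid_yellow above 0.15 rad).
It fails at once if the red lid is lifted (more than 0.15 rad) (value of joint lid_red above 0.15 rad).
It fails at once if a bystander is pushed more than 50 mm away (distance of any of plane, hook_set, glue, pot, tin, oil from where it was at the start of the episode above 0.05 m).
Of perch1, perch2 only 1 to 2 are there at a start; the rules pass over those that are not, and their reading is None.
Of perch3, perch4 only 1 to 2 are there at a start; the rules pass over those that are not, and their reading is None.
At some moment in a run one of perch3, perch4 may be knocked a few centimetres aside while the robot is not near it.
Once in a run the grip may slacken for a moment while it holds something.
It also fails if it takes over 210 s, if anything falls off the work surface, if the arm or the gripper's body presses on something with over 40 N, if the wrist force passes 120 N, or if a joint passes its speed limit or range.

ROBOT

A 7-joint arm with a two-finger parallel gripper is mounted at the origin on the work surface. World frame = base frame: x ahead of the robot, y to its left, z up, the work surface at z = 0. Lengths are in mm, angles in rad, forces in N, time in s.
With the tool pointing down it reaches from about 400 to 850 mm from the base axis. Payload 6.9 kg.
Tool frame: the origin (TCP) lies on the centre line of the jaws, within the pads' length; the fingertips stand tips_ahead ahead of it and the grasp point (between the pads) is the TCP (tips_ahead is the distance from the TCP to the fingertips, in mm); x points along the fingers, z is the direction in which the jaws open and shut, and the axes are right-handed (so a half turn about x gives the same grasp; the last joint's range is limited). The gripper opens to 85 mm and grips with 20 to 120 N. Pads are 22 mm wide; open, the fingers measure 114 mm over their backs; the gripper's body (76 mm by 85 mm) begins 54 mm behind the grasp point. The pads swing forward as they close: fully open they stand 13 mm farther back than shut.
Start: joints at [1.319, 0.507, -0.238, 1.5, 0.126, 1.149, -0.155], TCP at [218.854, -585.419, 250.275] pointing down, gripper open.
Joint ranges: [-3.08, 3.08], [-0.24, 2.05], [-1.43, 1.35], [0, 2.5], [-1.52, 4.66], [0.17, 1.96], [-2.89, 2.89]. Speed limits (rad/s): [2.39, 2.39, 3.14, 3.14, 3.14, 3.14, 3.14].

INTERFACE

Orientations are given as a 3x3 rotation matrix whose columns are the frame's x, y, z axes.
In Python, from workcell import * gives the robot as it stands.
- The arm moves only by the shell command python3 -m inch 'ROWS' [FORCE]. ROWS is JSON, a list that holds one entry, the list of rows, each a list of 5 numbers: the closure, from 0 (fully open) to 1 (shut), then the shift along the world's x, y, z in mm, then the turn about the world's z in degrees. A call has 1 to 8 rows; each row shifts and turns the commanded pose from where the row before left it; what a row does not reach is not made up. A row lasts 1/12 s, in which the tool goes at most 41.7 mm and 7.16 degrees, less where a joint would pass 70% of its speed; a pose out of reach is approached as far as the arm can. A call is refused whole if a number of a shift passes 41.7 or a number of a turn 7.16, either way. A call with a gripper value outside its range is refused whole. The fingers move at their own pace and stop on an object; FORCE is the grip in N (left out, the last holds). Time passes only in rows, so rows that do not move let the fingers close. It gives the time, the measured TCP pose, the force and the opening at its end, in the units of the state.
- get_state(): the state, without advancing time (a new reading comes with each control period).
- snapshot(name): name is "scene" or "top"; returns a dict with "frame" (420x560x3 uint8, blue, green, red), "fx", "fy", "cx", "cy" (pixels), "position" and "attitude" of the camera in the world. Camera axes: x right, y down, z forward; pixel columns grow to the right and rows downward; lengths in mm; the calibration is good to about 2 mm. A picture is of the moment at which its call begins. There is no depth.
- finish_job(): hands the job in, once; it reports no verdict.
The state is a dict: "time": time; "qpos": joint angles; "dq": joint speeds; "effort": joint torques, N m; "ee_pos": TCP position; "tcp_rot": TCP orientation; "contact_force": force on the tool from outside, world axes, zero at the start; "moment": the same for the moment, N m; "grip_width": finger opening in mm.
Only numpy, scipy, OpenCV 4.12 (cv2) and the standard library are available. Lean on these libraries where they do the work, as an engineer would, in place of code of your own. Each camera call takes 0.05 s, during which the arm holds its last target. There are 200 camera calls.

## Working session

There is one attempt and no reset: what is moved stays moved. The work goes in short steps, Python scripts to look and compute and a shell command to move; the robot and the scene stay as the last step left them, time stands still between calls to the robot, and variables do not carry over. Pictures are saved under pics/ and viewed, about 12 in all and at most 16, crops included, and the job is handed in when it is done.

```bash
ls; mkdir -p pics; cat > h.py <<'E'
from workcell import *
import numpy as np, cv2
def snap(n,f):
    s=snapshot(n); cv2.imwrite('pics/'+f,s['frame']); np.save('pics/'+f[:-4]+'.npy',s,allow_pickle=True); return s
def load(f): return np.load('pics/'+f+'.npy',allow_pickle=True).item()
def px2w(s,u,v,z):
    d=np.array(s['attitude'])@np.array([(u-s['cx'])/s['fx'],(v-s['cy'])/s['fy'],1]); p=np.array(s['position']); return p+d*(z-p[2])/d[2]
def w2px(s,P):
    c=np.array(s['attitude']).T@(np.array(P)-np.array(s['position'])); return s['cx']+s['fx']*c[0]/c[2], s['cy']+s['fy']*c[1]/c[2]
E
python3 - <<'E'
from h import *
for n in('top','scene'):
    s=snap(n,n+'0.png'); print(n,s['fx'],s['cx'],s['cy'],s['position'],np.round(s['attitude'],3).tolist())
a=load('top0')['frame'];b=load('scene0')['frame']
st=get_state();print({k:np.round(v,3).tolist() for k,v in st.items()})
E
```

```text
pics
top 408.01311391712375 276.41718391783223 211.17280613533063 [ 480.07849411  -42.74885173 1217.95519554] [[0.004, -0.999, 0.042], [-1.0, -0.003, 0.025], [-0.025, -0.042, -0.999]]
scene 402.72600160346144 276.68662832097544 206.6371489078669 [1421.32366746  543.78250776  757.27532471] [[-0.537, 0.458, -0.709], [0.844, 0.288, -0.453], [-0.004, -0.841, -0.541]]
{'time': 0.1, 'qpos': [1.318, 0.508, -0.238, 1.501, 0.126, 1.149, -0.155], 'dq': [0.001, -0.003, 0.001, -0.003, 0.001, -0.001, 0.0], 'effort': [-0.006, -62.184, -2.195, -25.021, 0.013, 0.008, 0.0], 'ee_pos': [218.661, -585.05, 249.52], 'tcp_rot': [[-0.001, 0.937, 0.35], [0.001, 0.35, -0.937], [-1.0, -0.0, -0.002]], 'contact_force': [0.164, 0.224, -0.316], 'moment': [-0.025, 0.039, -0.005], 'grip_width': 85.326}
```

View pics/top0.png

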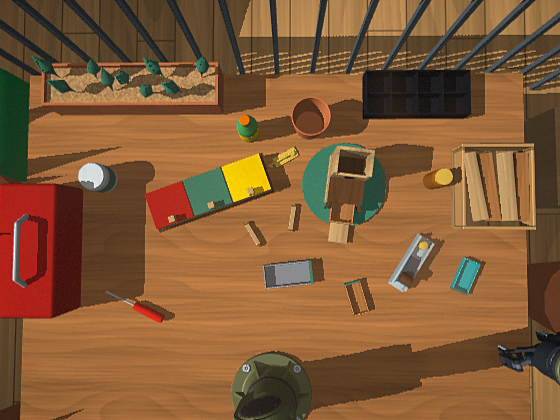

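View pics/scene0.png

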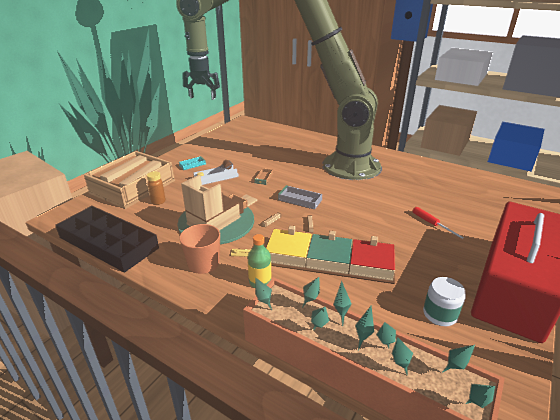

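```bash
python3 - <<'E'
from h import *
s=load('top0');c=s['frame'][140:290,230:400];cv2.imwrite('pics/c0.png',cv2.resize(c,None,fx=4,fy=4,interpolation=cv2.INTER_CUBIC)[:600,:680])
c=s['frame'][140:240,140:305];cv2.imwrite('pics/c1.png',cv2.resize(c,None,fx=4,fy=4,interpolation=cv2.INTER_CUBIC))
E
```

```text
(no output)
```

View pics/c0.png

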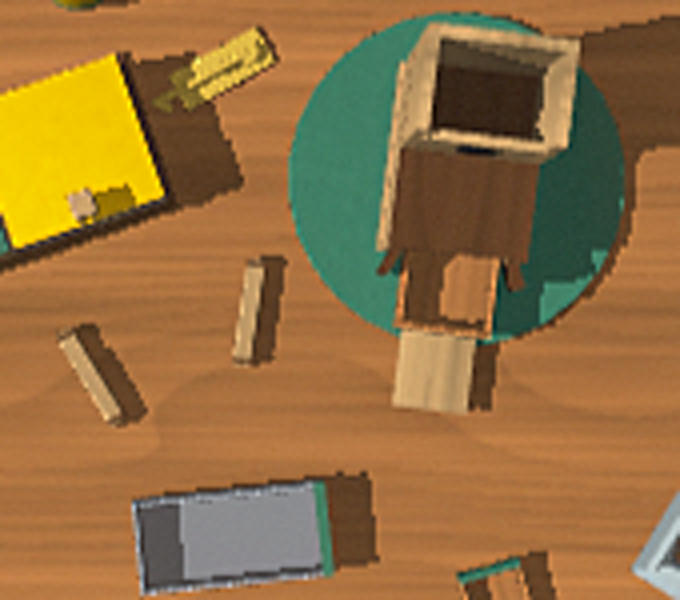

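View pics/c1.png

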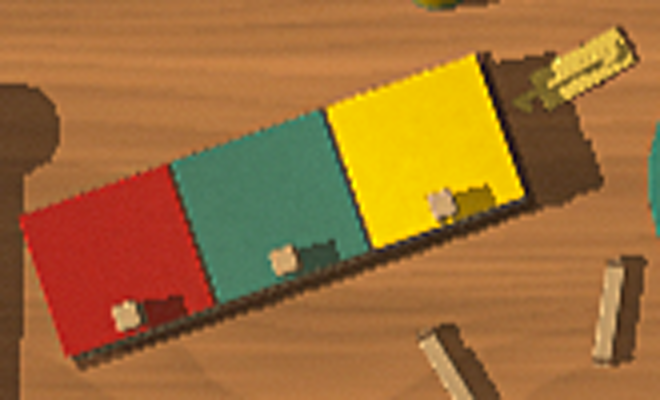

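```bash
python3 - <<'E'
from h import *
s=load('top0')
def q(pts,z,u0,v0):
    return np.array([px2w(s,u0+u/4,v0+v/4,z) for u,v in pts])
np.set_printoptions(precision=1,suppress=True)
r=lambda a,b:(np.degrees(np.arctan2((b-a)[1],(b-a)[0])),np.linalg.norm(b-a))
d=q([(397,328),(492,336)],42,230,140);p=q([(393,407),(470,413)],16,230,140)
roof=q([(402,150),(540,155),(525,262),(388,250)],68,230,140)
up=q([(430,22),(580,40),(555,160),(402,140)],163,230,140)
print('drawer end',d,r(d[1],d[0]),'porch',p,r(p[1],p[0]));print('roof',roof,'up',up,r(up[1],up[0]),r(up[2],up[1]))
g=q([(173,165),(322,110),(370,250),(217,303)],45.5,140,140);print('lid',g,r(g[1],g[0]),r(g[2],g[3]),r(g[3],g[0]),r(g[2],g[1]),g.mean(0))
t=q([(288,256)],67,140,140);print('tab',t)
for w in([(62,335),(80,328),(122,413),(110,422)],[(246,261),(266,262),(252,362),(233,360)]):
    a=q(w,14,230,140);print('perch',a.mean(0),r((a[2]+a[3])/2,(a[0]+a[1])/2))
E
```

```text
drawer end [[ 498.6 -164.7   42. ]
 [ 493.2 -232.6   42. ]] (np.float64(85.38042430954506), np.float64(68.13140031400604)) porch [[ 441.2 -164.4   16. ]
 [ 437.1 -220.6   16. ]] (np.float64(85.8186162403126), np.float64(56.32285420369225))
roof [[ 623.8 -165.7   68. ]
 [ 620.3 -262.6   68. ]
 [ 544.9 -251.7   68. ]
 [ 553.1 -155.8   68. ]] up [[ 695.4 -173.8  163. ]
 [ 683.5 -270.5  163. ]
 [ 605.5 -254.   163. ]
 [ 618.4 -155.6  163. ]] (np.float64(83.01552904613517), np.float64(97.45205605159717)) (np.float64(-11.953845847113696), np.float64(79.73808748498081))
lid [[615.3 258.   45.5]
 [655.5 149.9  45.5]
 [553.9 114.1  45.5]
 [515.2 224.7  45.5]] (np.float64(110.36967981703619), np.float64(115.36269651169525)) (np.float64(109.26079316141836), np.float64(117.12392919001992)) (np.float64(18.435029128258975), np.float64(105.49151098275068)) (np.float64(19.400432196532908), np.float64(107.71343332643326)) [585.  186.7  45.5]
tab [[548.1 169.5  67. ]]
perch [464.   55.7  14. ] (np.float64(28.038275393804057), np.float64(71.63234976152638))
perch [511.1 -59.   14. ] (np.float64(-7.581100657561763), np.float64(74.06152659925867))
```

```bash
python3 -c "
import workcell;print([k for k in dir(workcell) if k[0]!='_']);print(getattr(workcell,'tips_ahead',None), [ (k,getattr(workcell,k)) for k in dir(workcell) if isinstance(getattr(workcell,k),(int,float,dict,list))])"
python3 -m inch '[[[0,24,32,0,-4.4],[0,24,32,0,-4.4],[0,24,32,0,-4.4],[0,24,32,0,-4.4],[0,24,32,0,-4.4],[0,24,32,0,-4.4]]]' 60
python3 -m inch '[[[0,24,32,0,0],[0,24,32,0,0],[0,24,32,0,0],[0,24,32,0,0],[0,24,32,0,0],[0,24,32,0,0],[0,0,0,0,0],[0,0,0,0,0]]]'
```

```text
['MotionError', 'finish_job', 'get_state', 'snapshot', 'tips_ahead']
19.0 [('__builtins__', {'__name__': 'builtins', '__doc__': "Built-in functions, types, exceptions, and other objects.\n\nThis module provides direct access to all 'built-in'\nidentifiers of Python; for example, builtins.len is\nthe full name for the built-in function len().\n\nThis module is not normally accessed explicitly by most\napplications, but can be useful in modules that provide\nobjects with the same name as a built-in value, but in\nwhich the built-in of that name is also needed.", '__package__': '', '__loader__': <class '_frozen_importlib.BuiltinImporter'>, '__spec__': ModuleSpec(name='builtins', loader=<class '_frozen_importlib.BuiltinImporter'>, origin='built-in'), '__build_class__': <built-in function __build_class__>, '__import__': <built-in function __import__>, 'abs': <built-in function abs>, 'all': <built-in function all>, 'any': <built-in function any>, 'ascii': <built-in function ascii>, 'bin': <built-in function bin>, 'breakpoint': <built-in function breakpoint>, 'callable': <built-in function 
[... 5728 characters left out ...]
rved., 'credits': Thanks to CWI, CNRI, BeOpen, Zope Corporation, the Python Software
Foundation, and a cast of thousands for supporting Python
development.  See www.python.org for more information., 'license': Type license() to see the full license text, 'help': Type help() for interactive help, or help(object) for help about object.}), ('tips_ahead', 19.0)]
time: 0.6
ee_pos: [363.5, -391.6, 250.0]
tcp_rot: [[-0.0, 0.994, -0.107], [0.0, -0.107, -0.994], [-1.0, -0.0, -0.0]]
contact_force: [0.9, -1.1, -0.5]
grip_width: 85.4
time: 1.27
ee_pos: [508.2, -198.4, 249.9]
tcp_rot: [[-0.0, 0.995, -0.097], [0.001, -0.097, -0.995], [-1.0, -0.0, -0.001]]
contact_force: [-1.0, -0.4, -0.2]
grip_width: 85.4
```

```bash
python3 -m inch '[[[0,2,-1,-36,0],[0,0,0,-36,0],[0,0,0,-36,0],[0,0,0,-36,0],[0,0,0,-32,0],[0,0,0,-20,0],[0,0,0,-15,0],[0,0,0,-5,0]]]'
python3 -m inch '[[[0.5,0,0,0,0],[0.5,0,0,0,0],[0.5,0,0,0,0],[0.5,0,0,0,0],[0.5,0,0,0,0],[0.5,0,0,0,0],[0.5,0,0,0,0],[0.5,0,0,0,0]]]'
```

```text
time: 1.93
ee_pos: [506.5, -203.4, 31.7]
tcp_rot: [[-0.005, 0.995, -0.105], [0.001, -0.105, -0.995], [-1.0, -0.005, -0.0]]
contact_force: [-0.9, -0.1, 0.4]
grip_width: 85.1
time: 2.6
ee_pos: [509.0, -202.7, 34.7]
tcp_rot: [[0.001, 0.995, -0.103], [-0.0, -0.103, -0.995], [-1.0, 0.001, 0.0]]
contact_force: [-1.4, 0.7, 3.2]
grip_width: 66.8
```

```bash
python3 - <<'E'
from h import *
s=snap('scene','s1.png');cv2.imwrite('pics/s1c.png',cv2.resize(s['frame'][100:280,130:330],None,fx=3,fy=3,interpolation=cv2.INTER_CUBIC))
E
```

```text
(no output)
```

View pics/s1c.png

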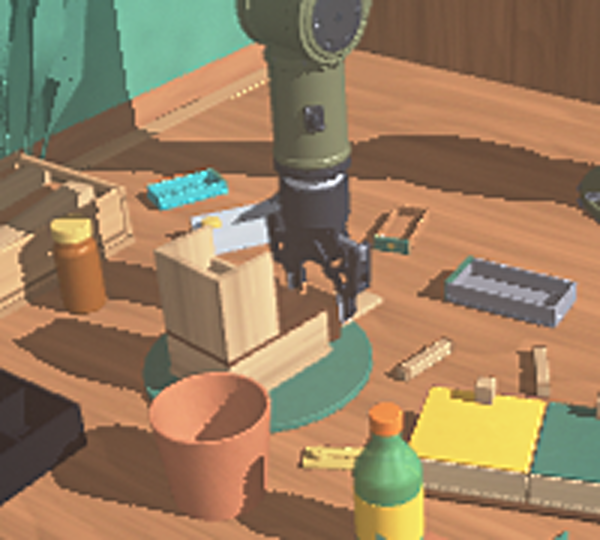

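```bash
python3 -m inch '[[[0.6,-6,0.6,0,0],[0.6,-12,1.2,0,0],[0.6,-14,1.4,0,0],[0.6,-14,1.4,0,0],[0.6,-14,1.4,0,0],[0.6,-14,1.4,0,0],[0.6,-14,1.4,0,0],[0.6,0,0,0,0]]]' 80
python3 -m inch '[[[0.6,-8,0.8,0,0],[0.6,-6,0.6,0,0],[0.6,-6,0.6,0,0],[0.6,0,0,0,0],[0.6,0,0,0,0]]]'
```

```text
time: 3.32
ee_pos: [418.4, -193.4, 34.8]
tcp_rot: [[-0.002, 0.995, -0.103], [0.0, -0.103, -0.995], [-1.0, -0.002, 0.0]]
contact_force: [-6.8, 1.3, 12.4]
grip_width: 66.4
time: 3.73
ee_pos: [400.4, -191.6, 34.5]
tcp_rot: [[-0.0, 0.995, -0.103], [-0.0, -0.103, -0.995], [-1.0, -0.0, 0.0]]
contact_force: [-1.4, 0.5, 7.6]
grip_width: 66.3
```

```bash
python3 - <<'E'
from h import *
s=snap('top','t1.png');cv2.imwrite('pics/t1c.png',cv2.resize(s['frame'][170:310,230:400],None,fx=4,fy=4,interpolation=cv2.INTER_CUBIC))
E
```

```text
(no output)
```

View pics/t1c.png

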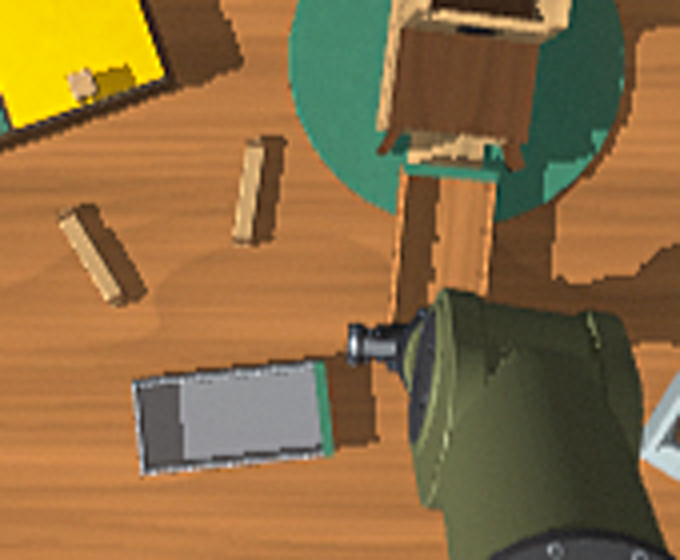

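```bash
python3 - <<'E'
from h import *
s=load('t1');np.set_printoptions(precision=1,suppress=True)
for u,v in[(407,165),(500,172),(392,318),(491,295)]: print(px2w(s,230+u/4,170+v/4,42))
E
python3 -m inch '[[[0.1,0,0,0,0],[0,0,0,0,0],[0,0,0,0,0],[0,0,0,0,0],[0,0,0,0,0],[0,0,0,0,0]]]'
```

```text
[ 529.6 -171.9   42. ]
[ 524.7 -238.5   42. ]
[ 419.9 -161.    42. ]
[ 436.6 -231.7   42. ]
time: 4.28
ee_pos: [400.7, -191.6, 34.1]
tcp_rot: [[-0.0, 0.995, -0.103], [0.0, -0.103, -0.995], [-1.0, -0.0, -0.0]]
contact_force: [0.2, 0.3, 0.8]
grip_width: 85.3
```

```bash
python3 -m inch '[[[0,19,-2,0,0],[0,19,-2,0,0],[0,19,-2,0,0],[0.3,0,0,0,0],[0.6,0,0,0,0],[0.6,0,0,0,0],[0.6,0,0,0,0],[0.6,0,0,0,0]]]' 80
python3 -m inch '[[[0.6,0,0,0,0],[0.6,0,0,0,0],[0.6,0,0,10,0],[0.6,0,0,15,0],[0.6,-10,1,15,0],[0.6,-10,1,15,0],[0.6,-5,0.5,0,0],[0.6,0,0,0,0]]]'
```

```text
time: 4.95
ee_pos: [458.7, -197.6, 34.7]
tcp_rot: [[0.002, 0.995, -0.103], [-0.0, -0.103, -0.995], [-1.0, 0.002, 0.0]]
contact_force: [2.7, 1.1, 4.0]
grip_width: 66.0
time: 5.62
ee_pos: [430.3, -195.3, 89.3]
tcp_rot: [[-0.003, 0.995, -0.104], [0.0, -0.104, -0.995], [-1.0, -0.003, 0.0]]
contact_force: [-0.4, 0.5, -3.9]
grip_width: 66.7
```

```bash
python3 -m inch '[[[0.6,0,0,0,6],[0.6,0,0,0,6],[0.6,0,0,0,6],[0.6,0,0,0,6],[0.6,0,0,0,6],[0.6,0,0,0,6],[0.6,0,0,0,6],[0.6,0,0,0,6]]]'
python3 -m inch '[[[0.6,0,0,0,6],[0.6,0,0,0,6],[0.6,0,0,0,6],[0.6,0,0,0,6],[0.6,0,0,0,6],[0.6,0,0,0,6],[0.6,0,0,0,6],[0.6,0,0,0,6]]]'
python3 -m inch '[[[0.6,0,0,0,6],[0.6,0,0,0,6],[0.6,0,0,0,6],[0.6,0,0,0,6],[0.6,0,0,0,6],[0.6,0,0,0,6],[0.6,0,0,0,6],[0.6,0,0,0,6]]]'
python3 -m inch '[[[0.6,0,0,0,6],[0.6,0,0,0,6],[0.6,0,0,0,6],[0.6,0,0,0,6],[0.6,0,0,0,6],[0.6,0,0,0,6],[0.6,0,0,0,0],[0.6,0,0,0,0]]]'
```

```text
time: 6.28
ee_pos: [432.1, -194.9, 88.0]
tcp_rot: [[-0.002, 0.739, 0.674], [0.001, 0.674, -0.739], [-1.0, -0.001, -0.002]]
contact_force: [-0.1, -0.8, -2.5]
grip_width: 66.1
time: 6.95
ee_pos: [432.1, -195.0, 88.0]
tcp_rot: [[-0.002, -0.007, 1.0], [0.001, 1.0, 0.007], [-1.0, 0.001, -0.002]]
contact_force: [-0.3, 0.7, -3.6]
grip_width: 66.1
time: 7.62
ee_pos: [432.2, -195.0, 88.1]
tcp_rot: [[-0.002, -0.748, 0.664], [0.001, 0.664, 0.748], [-1.0, 0.003, -0.0]]
contact_force: [0.1, 0.9, -3.2]
grip_width: 66.6
time: 8.28
ee_pos: [432.3, -195.0, 88.2]
tcp_rot: [[-0.002, -0.994, 0.106], [0.002, 0.106, 0.994], [-1.0, 0.002, 0.002]]
contact_force: [-0.0, 0.0, -2.5]
grip_width: 66.5
```

```bash
python3 -m inch '[[[0.6,14,-1,0,0],[0.6,14,-1,-12,0],[0.6,0,0,-14,0],[0.6,0,0,-12,0],[0.6,0,0,-8,0],[0.6,0,0,-4,0],[0.6,0,0,-3,0],[0.6,0,0,0,0]]]'
python3 -m inch '[[[0.6,0,0,0,0],[0.3,0,0,0,0],[0,0,0,0,0],[0,0,0,0,0],[0,0,0,0,0],[0,0,0,0,0]]]'
```

```text
time: 8.95
ee_pos: [460.7, -197.0, 36.0]
tcp_rot: [[-0.001, -0.995, 0.104], [0.0, 0.104, 0.995], [-1.0, 0.001, 0.0]]
contact_force: [-0.3, 0.1, -2.8]
grip_width: 66.3
time: 9.45
ee_pos: [461.1, -197.2, 36.6]
tcp_rot: [[0.001, -0.995, 0.103], [-0.0, 0.103, 0.995], [-1.0, -0.001, -0.0]]
contact_force: [-0.5, 0.6, -0.2]
grip_width: 85.6
```

```bash
python3 -m inch '[[[0,0,0,20,0],[0,0,0,30,0],[0,0,0,40,0],[0,0,0,30,0],[0,0,0,0,0]]]'
python3 - <<'E'
from h import *
s=snap('top','t2.png');cv2.imwrite('pics/t2c.png',cv2.resize(s['frame'][170:310,230:400],None,fx=4,fy=4,interpolation=cv2.INTER_CUBIC))
E
```

```text
time: 9.87
ee_pos: [463.7, -196.6, 161.7]
tcp_rot: [[0.008, -0.995, 0.102], [-0.002, 0.102, 0.995], [-1.0, -0.008, -0.001]]
contact_force: [0.7, 1.1, -0.4]
grip_width: 85.5
```

View pics/t2c.png

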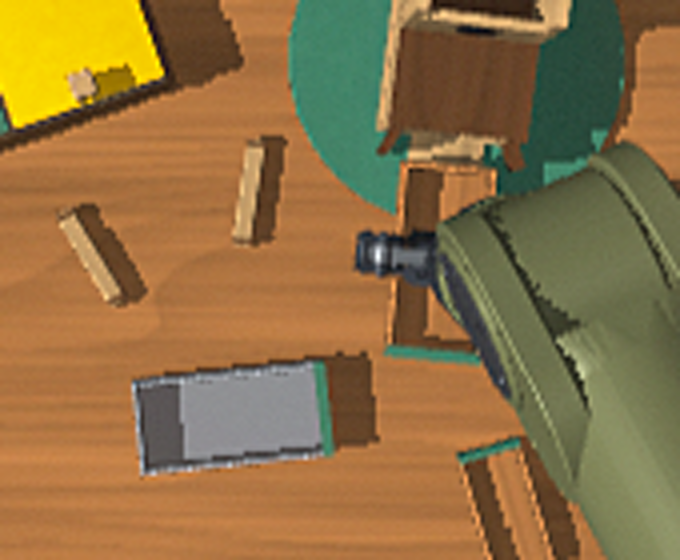

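```bash
python3 -m inch '[[[0.3,12,35,0,0],[0.3,12,35,0,0],[0.3,12,35,0,0],[0.3,11,33,-25,-2],[0.3,0,0,-36,0],[0.3,0,0,-36,0],[0.3,0,0,-30,0],[0.3,0,0,-10,0]]]'
python3 -m inch '[[[0.3,0,0,0,0],[0.3,0,0,0,0]]]'
```

```text
time: 10.58
ee_pos: [504.7, -60.0, 15.6]
tcp_rot: [[-0.007, -0.991, 0.136], [0.0, 0.136, 0.991], [-1.0, 0.007, -0.001]]
contact_force: [-0.1, -0.6, -0.1]
grip_width: 59.3
time: 10.75
ee_pos: [507.5, -59.7, 20.2]
tcp_rot: [[-0.001, -0.991, 0.137], [0.001, 0.137, 0.991], [-1.0, 0.001, 0.0]]
contact_force: [-0.2, 0.4, 0.9]
grip_width: 59.7
```

```bash
python3 -m inch '[[[0.5,3,0,3,0],[0.8,0,0,0,0],[1,0,0,0,0],[1,0,0,0,0],[1,0,0,0,0],[1,0,0,0,0],[1,0,0,0,0],[1,0,0,0,0]]]' 50
python3 -m inch '[[[1,0,0,10,0],[1,0,0,25,0],[1,0,0,35,0],[1,0,0,20,0],[1,0,0,0,0]]]'
```

```text
time: 11.42
ee_pos: [511.3, -60.3, 24.3]
tcp_rot: [[0.002, -0.99, 0.138], [-0.001, 0.138, 0.99], [-1.0, -0.002, -0.001]]
contact_force: [-0.5, -0.5, 8.8]
grip_width: 12.4
time: 11.83
ee_pos: [512.5, -59.3, 117.6]
tcp_rot: [[0.006, -0.991, 0.137], [-0.0, 0.137, 0.991], [-1.0, -0.006, 0.001]]
contact_force: [0.4, 0.9, -0.5]
grip_width: 12.4
```

```bash
python3 -m inch '[[[1,-12,-30,0,1],[1,-12,-30,0,1],[1,-12,-30,0,0],[1,-12,-30,0,0],[1,0,0,-20,0],[1,0,0,-20,0],[1,0,0,-10,0],[1,0,0,0,0]]]'
python3 -m inch '[[[1,0,0,-4,0],[1,0,0,0,0],[1,0,0,0,0]]]'
```

```text
time: 12.5
ee_pos: [461.1, -180.1, 61.3]
tcp_rot: [[-0.003, -0.995, 0.103], [0.001, 0.103, 0.995], [-1.0, 0.003, 0.0]]
contact_force: [-0.1, 0.1, -1.3]
grip_width: 12.2
time: 12.75
ee_pos: [463.0, -179.7, 59.5]
tcp_rot: [[0.001, -0.995, 0.102], [-0.0, 0.102, 0.995], [-1.0, -0.001, -0.0]]
contact_force: [-1.0, -0.9, -0.7]
grip_width: 12.2
```

```bash
python3 -m inch '[[[0.9,0,0,3,0],[0.6,0,0,0,0],[0.5,0,0,0,0],[0.5,0,0,0,0],[0.5,0,0,10,0],[0.3,0,0,40,0],[0.3,0,0,40,0],[0.3,0,0,0,0]]]'
python3 -m inch '[[[0.3,0,30,0,-7],[0.3,0,35,0,-7],[0.3,0,40,0,-7],[0.3,0,40,0,-7],[0.3,0,40,0,-7],[0.3,0,35,0,-7],[0.3,0,30,0,-7],[0.3,0,0,0,-7]]]'
python3 - <<'E'
from h import *
s=snap('top','t3.png');cv2.imwrite('pics/t3c.png',cv2.resize(s['frame'][170:310,230:400],None,fx=4,fy=4,interpolation=cv2.INTER_CUBIC))
E
```

```text
time: 13.42
ee_pos: [465.9, -178.8, 158.5]
tcp_rot: [[0.008, -0.995, 0.101], [-0.001, 0.101, 0.995], [-1.0, -0.008, -0.0]]
contact_force: [2.5, -0.3, 0.1]
grip_width: 60.1
time: 14.08
ee_pos: [462.5, 77.8, 153.8]
tcp_rot: [[0.003, -0.474, 0.881], [0.005, 0.881, 0.474], [-1.0, 0.003, 0.005]]
contact_force: [-0.3, 0.1, 0.0]
grip_width: 60.1
```

View pics/t3c.png

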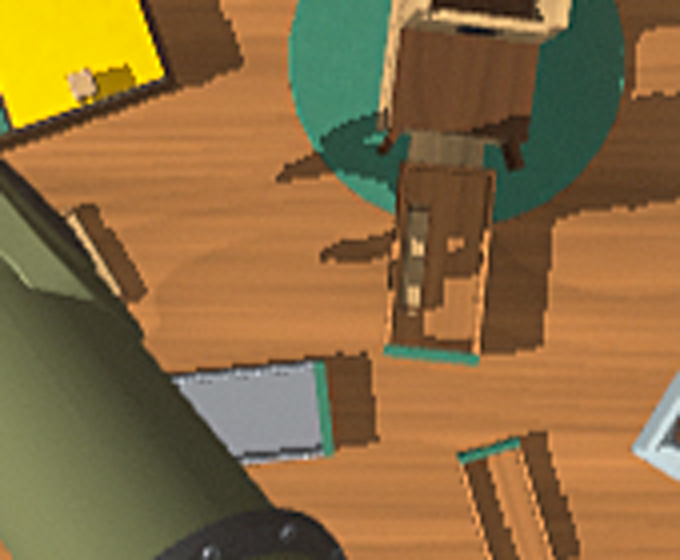

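```bash
python3 -m inch '[[[0.3,1,-11,0,7],[0.3,0,-11,0,7],[0.3,0,0,0,7],[0.3,0,0,0,7],[0.3,0,0,0,7],[0.3,0,0,0,7],[0.3,0,0,0,7],[0.3,0,0,0,7]]]'
python3 -m inch '[[[0.3,0,0,-20,7],[0.3,0,0,-30,7],[0.3,0,0,-30,7],[0.3,0,0,-25,7],[0.3,0,0,-14,6],[0.3,0,0,-8,0],[0.3,0,0,-2,0],[0.3,0,0,0,0]]]'
```

```text
time: 14.8
ee_pos: [463.6, 46.9, 152.4]
tcp_rot: [[0.0, -0.995, 0.095], [-0.001, 0.095, 0.995], [-1.0, -0.0, -0.001]]
contact_force: [-1.3, -0.5, -0.4]
grip_width: 59.5
time: 15.47
ee_pos: [463.7, 47.7, 23.2]
tcp_rot: [[-0.0, -0.884, -0.468], [0.0, -0.468, 0.884], [-1.0, 0.0, 0.0]]
contact_force: [-0.5, 0.6, 0.3]
grip_width: 59.8
```

```bash
python3 -m inch '[[[0.3,0,8,1,0],[0.5,0,0,0,0],[0.8,0,0,0,0],[1,0,0,0,0],[1,0,0,0,0],[1,0,0,0,0],[1,0,0,0,0],[1,0,0,0,0]]]' 50
python3 -m inch '[[[1,0,0,10,0],[1,0,0,25,0],[1,0,0,35,0],[1,0,0,25,0],[1,0,0,0,0]]]'
```

```text
time: 16.13
ee_pos: [463.8, 56.0, 24.6]
tcp_rot: [[0.001, -0.882, -0.471], [-0.0, -0.471, 0.882], [-1.0, -0.001, -0.001]]
contact_force: [-0.3, -1.3, 6.9]
grip_width: 12.3
time: 16.55
ee_pos: [465.3, 57.2, 123.1]
tcp_rot: [[0.006, -0.882, -0.471], [0.001, -0.471, 0.882], [-1.0, -0.006, -0.002]]
contact_force: [0.7, -0.0, 0.8]
grip_width: 12.3
```

```bash
python3 -m inch '[[[1,-0.6,-20,0,-4],[1,-0.6,-34,0,-4.5],[1,-0.6,-40,0,-4.5],[1,-0.6,-40,0,-4.5],[1,-0.6,-40,0,-4.5],[1,-0.6,-40,0,-4.5],[1,-0.6,-34,0,-4],[1,-0.6,-22,0,-3.5]]]'
python3 -m inch '[[[1,0,0,0,0],[1,0,0,-10,0],[1,0,0,-20,0],[1,0,0,-18,0],[1,0,0,-8,0],[1,0,0,-4,0],[1,0,0,0,0],[1,0,0,0,0]]]'
```

```text
time: 17.22
ee_pos: [457.5, -218.5, 118.2]
tcp_rot: [[-0.002, -0.994, 0.111], [-0.001, 0.111, 0.994], [-1.0, 0.001, -0.002]]
contact_force: [0.1, -0.0, -0.5]
grip_width: 12.2
time: 17.88
ee_pos: [459.1, -212.9, 59.2]
tcp_rot: [[0.0, -0.995, 0.101], [0.001, 0.101, 0.995], [-1.0, -0.0, 0.001]]
contact_force: [-0.1, 1.4, -0.6]
grip_width: 12.1
```

```bash
python3 -m inch '[[[0.9,0,0,3,0],[0.6,0,0,0,0],[0.5,0,0,0,0],[0.5,0,0,0,0],[0.5,0,0,10,0],[0.5,0,0,40,0],[0.5,0,0,40,0],[0.5,0,0,0,0]]]'
python3 -m inch '[[[0.5,8,20,0,4],[0.5,8,34,0,4],[0.5,8,35,0,4],[0.5,8,35,0,4],[0.5,8,35,0,4],[0.5,8,35,0,5],[0.5,8,35,0,0],[0.5,8,35,0,0]]]'
python3 -m inch '[[[0.5,8,35,0,0],[0.5,8,35,0,0],[0.5,6,35,0,0],[0.5,0,15,0,0],[0.5,0,0,0,0],[0.5,0,0,0,0],[0.5,0,0,0,0]]]'
python3 - <<'E'
from h import *
s=snap('top','t4.png')
f=s['frame'][170:310,330:370];a=s['frame'][140:260,140:305]
cv2.imwrite('pics/t4c.png',np.hstack([cv2.resize(s['frame'][200:270,310:370],None,fx=5,fy=5),cv2.resize(s['frame'][140:210,170:255],None,fx=5,fy=5)]))
E
```

```text
time: 18.55
ee_pos: [462.1, -213.2, 158.7]
tcp_rot: [[0.008, -0.995, 0.102], [-0.002, 0.102, 0.995], [-1.0, -0.009, -0.001]]
contact_force: [0.9, 0.2, -0.5]
grip_width: 42.9
time: 19.22
ee_pos: [522.9, 51.6, 152.7]
tcp_rot: [[0.0, -0.945, -0.327], [0.0, -0.327, 0.945], [-1.0, -0.0, 0.0]]
contact_force: [1.1, 0.1, 0.9]
grip_width: 42.7
time: 19.8
ee_pos: [544.8, 168.8, 152.1]
tcp_rot: [[-0.0, -0.945, -0.327], [-0.001, -0.327, 0.945], [-1.0, 0.001, -0.001]]
contact_force: [-0.5, -0.4, 0.2]
grip_width: 42.6
```

View pics/t4c.png

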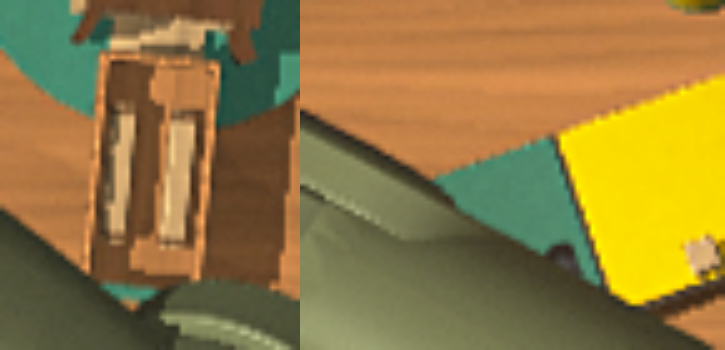

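```bash
python3 -m inch '[[[0.5,1.5,2,-20,0],[0.5,0,0,-28,0],[0.5,0,0,-20,0],[0.5,0,0,-12,0],[0.5,0,0,-5,0],[0.5,0,0,0,0],[0.5,0,0,0,0],[0.5,0,0,0,0]]]'
python3 -m inch '[[[0.7,0,0,0,0],[0.9,0,0,0,0],[1,0,0,0,0],[1,0,0,0,0],[1,0,0,0,0],[1,0,0,0,0],[1,0,0,0,0],[1,0,0,0,0]]]' 40
```

```text
time: 20.52
ee_pos: [546.9, 172.3, 68.2]
tcp_rot: [[0.002, -0.945, -0.327], [0.001, -0.327, 0.945], [-1.0, -0.002, 0.0]]
contact_force: [0.4, -0.2, -0.2]
grip_width: 42.5
time: 21.18
ee_pos: [546.6, 172.3, 67.9]
tcp_rot: [[0.001, -0.945, -0.328], [0.0, -0.328, 0.945], [-1.0, -0.001, -0.0]]
contact_force: [-0.8, -1.5, 6.1]
grip_width: 16.6
```

```bash
python3 -m inch '[[[1,3,1,10,0],[1,4.2,1.5,9.7,0],[1,5,1.8,9.2,0],[1,6,2,8.6,0],[1,6.8,2.3,7.9,0],[1,7.5,2.6,7.1,0],[1,8.1,2.8,6.2,0],[1,8.7,3,5.3,0]]]'
python3 -m inch '[[[1,9.2,3.1,4.3,0],[1,9.5,3.3,3.3,0],[1,9.8,3.4,2.2,0],[1,10.1,3.4,1.1,0],[1,10,3.5,-0.1,0],[1,10,3.4,-1.1,0],[1,9.8,3.4,-2.2,0],[1,9.6,3.3,-3.3,0]]]'
```

```text
time: 21.85
ee_pos: [594.2, 189.1, 132.0]
tcp_rot: [[-0.003, -0.945, -0.328], [-0.001, -0.328, 0.945], [-1.0, 0.004, 0.0]]
contact_force: [-5.0, -0.3, -1.6]
grip_width: 16.8
time: 22.52
ee_pos: [673.9, 217.5, 138.0]
tcp_rot: [[0.001, -0.945, -0.328], [0.003, -0.328, 0.945], [-1.0, -0.002, 0.002]]
contact_force: [-2.3, 2.1, 6.6]
grip_width: 16.6
```

```bash
python3 -m inch '[[[1,9,3.1,-4.4,0],[1,8.7,3,-5.3,0],[1,0,0,0,0],[0.7,0,0,0,0],[0.4,0,0,0,0],[0.4,0,0,0,0],[0.4,0,0,0,0]]]'
python3 -m inch '[[[0.4,0,0,10,0],[0.4,0,0,30,0],[0.4,0,0,36,0],[0.4,-20,-20,0,0],[0.4,0,-40,0,0],[0.4,0,-40,0,0],[0.4,0,-40,0,0],[0.4,0,0,0,0]]]'
python3 - <<'E'
from h import *
s=snap('top','t5.png');b=snap('scene','s5.png')
cv2.imwrite('pics/t5c.png',np.hstack([cv2.resize(s['frame'][130:240,150:270],(436,400),interpolation=cv2.INTER_CUBIC),cv2.resize(b['frame'][190:300,250:350],(363,400),interpolation=cv2.INTER_CUBIC)]))
E
```

```text
time: 23.1
ee_pos: [691.3, 221.4, 125.7]
tcp_rot: [[0.0, -0.945, -0.327], [-0.0, -0.327, 0.945], [-1.0, 0.0, -0.0]]
contact_force: [-0.1, 0.3, 0.6]
grip_width: 51.0
time: 23.77
ee_pos: [673.0, 70.2, 201.2]
tcp_rot: [[-0.0, -0.949, -0.315], [-0.007, -0.315, 0.949], [-1.0, 0.002, -0.007]]
contact_force: [0.9, -1.2, -0.8]
grip_width: 51.5
```

View pics/t5c.png

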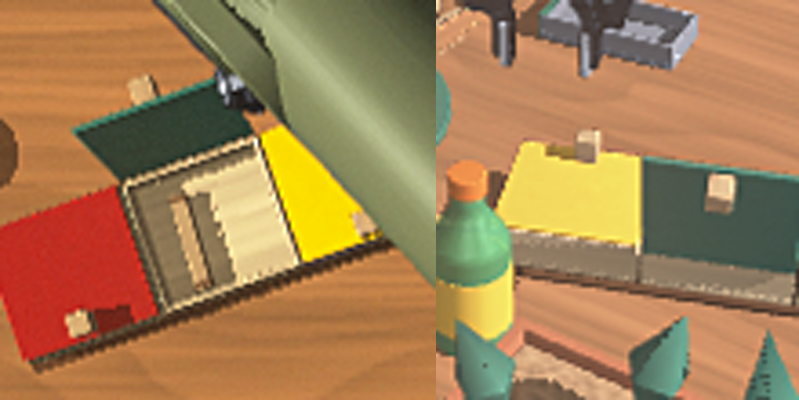

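```bash
python3 - <<'E'
from h import *
s=load('t5');np.set_printoptions(precision=1,suppress=True)
a=np.array([px2w(s,150+u/3.633,130+v/3.636,24) for u,v in[(172,203),(188,198),(212,283),(196,290)]]);print(a,a.mean(0))
print('glue',px2w(s,247,122,150))
for z,p in((24,(580,207,24)),): print(w2px(s,p))
E
```

```text
[[604.3 221.5  24. ]
 [608.3 208.5  24. ]
 [539.3 188.1  24. ]
 [533.6 201.1  24. ]] [571.4 204.8  24. ]
glue [761.1  63.4 150. ]
(np.float64(202.13446706895712), np.float64(194.0348676677407))
```

```bash
python3 -m inch '[[[0.7,-22,25,0,0],[0.7,-26,37,0,0],[0.7,-26,37,0,0],[0.7,-20,30,0,0],[0.7,0,0,0,0],[0.7,0,0,0,0]]]'

```

```text
time: 24.37
ee_pos: [579.2, 209.4, 202.9]
tcp_rot: [[0.001, -0.942, -0.335], [0.001, -0.335, 0.942], [-1.0, -0.002, 0.001]]
contact_force: [0.7, -0.6, -0.0]
grip_width: 25.6
```

```bash
python3 -m inch '[[[0.7,-6,-4,-20,0.5],[0.7,0,0,-36,0],[0.7,0,0,-36,0],[0.7,0,0,-30,0],[0.7,0,0,-20,0],[0.7,0,0,-12,0],[0.7,0,0,0,0],[0.7,0,0,0,0]]]'
python3 -m inch '[[[0.7,0,0,-8,0],[0.7,0,0,-5,0],[0.7,0,0,0,0],[0.7,0,0,0,0]]]'
```

```text
time: 25.03
ee_pos: [575.7, 201.3, 47.8]
tcp_rot: [[-0.0, -0.942, -0.335], [0.0, -0.335, 0.942], [-1.0, -0.0, 0.0]]
contact_force: [0.1, -0.2, 0.8]
grip_width: 25.6
time: 25.37
ee_pos: [575.5, 201.0, 34.8]
tcp_rot: [[0.0, -0.942, -0.335], [-0.0, -0.335, 0.942], [-1.0, -0.0, -0.0]]
contact_force: [-0.6, 0.1, -0.1]
grip_width: 25.5
```

```bash
python3 -m inch '[[[0.7,-1,3.5,0,0],[0.8,0,0,0,0],[1,0,0,0,0],[1,0,0,0,0],[1,0,0,0,0],[1,0,0,0,0],[1,0,0,0,0]]]' 50
python3 -m inch '[[[1,0,0,10,0],[1,0,0,25,0],[1,0,0,35,0],[1,0,0,35,0],[1,0,0,25,0],[1,0,0,0,0]]]'
```

```text
time: 25.95
ee_pos: [574.4, 205.4, 35.2]
tcp_rot: [[0.001, -0.942, -0.336], [0.001, -0.336, 0.942], [-1.0, -0.001, 0.001]]
contact_force: [-0.9, 0.8, 5.7]
grip_width: 12.0
time: 26.45
ee_pos: [575.8, 206.5, 170.5]
tcp_rot: [[0.007, -0.942, -0.336], [0.004, -0.336, 0.942], [-1.0, -0.008, 0.001]]
contact_force: [0.5, 0.4, -0.2]
grip_width: 12.2
```

```bash
python3 - <<'E'
from h import *
s=load('t4');np.set_printoptions(precision=1,suppress=True)
f=s['frame'];g=cv2.cvtColor(f,cv2.COLOR_BGR2GRAY)
for v in(226,232,236,240): print(v,g[v,326:356].tolist())
for v in(226,232,236,240): print(px2w(s,326,v,34),px2w(s,356,v,34))
E
```

```text
226 [141, 140, 133, 176, 89, 69, 107, 93, 189, 184, 183, 51, 76, 83, 78, 82, 151, 138, 199, 171, 177, 182, 196, 59, 68, 168, 183, 53, 75, 81]
232 [142, 142, 156, 181, 48, 58, 97, 186, 177, 178, 65, 74, 82, 83, 79, 79, 144, 145, 207, 174, 176, 180, 96, 70, 138, 182, 74, 61, 65, 69]
236 [120, 125, 175, 104, 71, 80, 96, 185, 180, 183, 51, 75, 86, 83, 77, 98, 136, 199, 169, 171, 178, 189, 54, 67, 138, 166, 48, 67, 72, 70]
240 [131, 123, 159, 60, 72, 119, 134, 180, 176, 117, 67, 80, 86, 78, 75, 142, 153, 218, 169, 170, 175, 134, 66, 57, 176, 126, 67, 74, 76, 76]
[ 487.2 -156.2   34. ] [ 487.5 -242.5   34. ]
[ 469.8 -156.1   34. ] [ 470.2 -242.5   34. ]
[ 458.3 -156.1   34. ] [ 458.7 -242.4   34. ]
[ 446.8 -156.1   34. ] [ 447.2 -242.4   34. ]
```

```bash
python3 -m inch '[[[1,-9,-20,0,-3],[1,-9.6,-34,0,-3],[1,-9.6,-34,0,-3],[1,-9.6,-34,0,-3],[1,-9.6,-34,0,-3],[1,-9.6,-34,0,-3],[1,-9.6,-34,0,-3],[1,-9.6,-34,0,-3]]]'
python3 -m inch '[[[1,-9.6,-34,0,-1.7],[1,-9.6,-34,0,0],[1,-9.6,-34,-10,0],[1,-9.6,-25,-20,0],[1,0,-10,-20,0],[1,0,0,-20,0],[1,0,0,0,0],[1,0,0,0,0]]]'
```

```text
time: 27.12
ee_pos: [497.1, -55.3, 164.5]
tcp_rot: [[-0.0, -0.997, 0.079], [-0.001, 0.079, 0.997], [-1.0, 0.0, -0.001]]
contact_force: [1.7, -0.7, -0.3]
grip_width: 11.7
time: 27.78
ee_pos: [459.2, -190.1, 94.2]
tcp_rot: [[-0.002, -0.994, 0.106], [0.001, 0.106, 0.994], [-1.0, 0.002, 0.001]]
contact_force: [0.3, 0.5, -0.1]
grip_width: 12.7
```

```bash
python3 -m inch '[[[1,1.3,-5,-10,0],[1,0,0,-12,0],[1,0,0,-6,0],[1,0,0,0,0],[1,0,0,0,0]]]'
python3 - <<'E'
from h import *
s=snap('scene','s6.png');P=w2px(s,(460,-195,50));u,v=map(int,P);print(P)
cv2.imwrite('pics/s6c.png',cv2.resize(s['frame'][v-50:v+40,u-60:u+60],None,fx=5,fy=5,interpolation=cv2.INTER_CUBIC))
E
```

```text
time: 28.2
ee_pos: [461.3, -195.1, 66.8]
tcp_rot: [[0.0, -0.994, 0.105], [-0.0, 0.105, 0.994], [-1.0, -0.0, -0.0]]
contact_force: [0.0, -1.4, 0.1]
grip_width: 12.2
(np.float64(246.49146367350374), np.float64(189.85508520144816))
```

View pics/s6c.png

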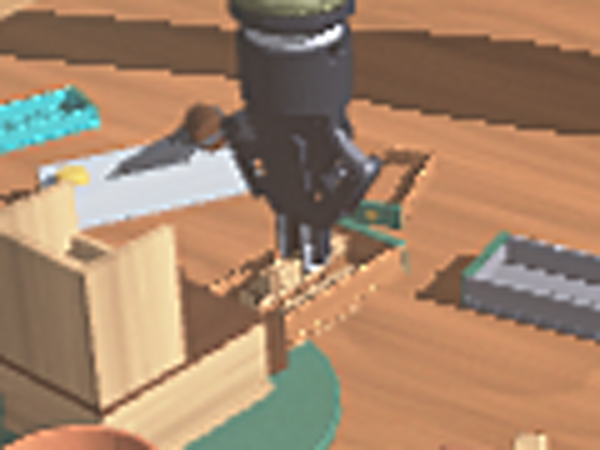

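```bash
python3 -m inch '[[[1,0,0,-6,0],[1,0,0,-5,0],[1,0,0,-1,0],[1,0,0,0,0],[1,0,0,0,0]]]'
python3 -m inch '[[[0.9,0,0,0,0],[0.8,0,0,0,0],[0.7,0,0,1,0],[0.7,0,0,0,0],[0.7,0,0,5,0],[0.7,0,0,20,0],[0.7,0,0,40,0],[0.7,0,0,35,0]]]'
python3 -m inch '[[[1,8,20,0,3],[1,8,34,0,3],[1,8,35,0,3],[1,8,35,0,3],[1,8,35,0,3],[1,8,35,0,5],[1,8,35,0,5],[1,8,35,0,0]]]'
python3 - <<'E'
from h import *
s=snap('top','t7.png')
cv2.imwrite('pics/t7c.png',np.hstack([cv2.resize(s['frame'][200:270,310:370],None,fx=5,fy=5),cv2.resize(s['frame'][140:240,170:255],None,fy=3.5,fx=3.5)]))
E
```

```text
time: 28.67
ee_pos: [461.0, -195.4, 54.4]
tcp_rot: [[-0.0, -0.994, 0.106], [0.0, 0.106, 0.994], [-1.0, 0.0, 0.0]]
contact_force: [0.0, 0.3, -0.4]
grip_width: 12.4
time: 29.33
ee_pos: [460.5, -194.7, 156.8]
tcp_rot: [[-0.002, -0.994, 0.105], [0.002, 0.105, 0.994], [-1.0, 0.002, 0.002]]
contact_force: [0.5, -0.8, -0.2]
grip_width: 25.7
time: 30.0
ee_pos: [525.1, 70.1, 155.7]
tcp_rot: [[-0.0, -0.944, -0.329], [0.0, -0.329, 0.944], [-1.0, 0.0, 0.0]]
contact_force: [0.6, -0.6, 0.3]
grip_width: 0.1
```

View pics/t7c.png

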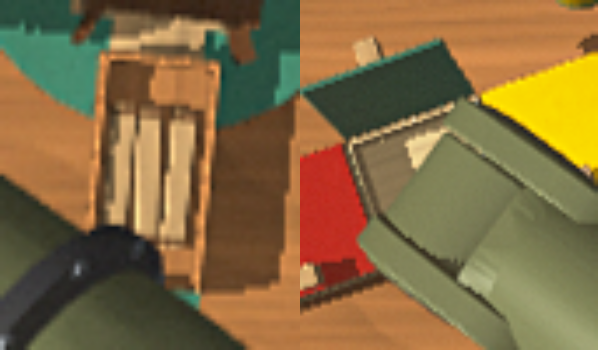

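```bash
python3 -m inch '[[[1,0,0,30,0],[1,0,0,30,0],[1,20,16,0,0],[1,28,22,0,0],[1,28,22,0,0],[1,28,22,0,0],[1,28,22,0,0],[1,28,22,0,0]]]'
python3 -m inch '[[[1,28,22,0,0],[1,15,14,0,0],[1,0,0,0,0],[1,0,0,0,0],[1,0,0,0,0]]]'
```

```text
time: 30.72
ee_pos: [686.1, 195.1, 215.7]
tcp_rot: [[-0.0, -0.946, -0.323], [-0.0, -0.323, 0.946], [-1.0, 0.0, -0.0]]
contact_force: [0.9, -0.1, 0.3]
grip_width: -0.4
time: 31.13
ee_pos: [727.5, 230.1, 215.5]
tcp_rot: [[-0.001, -0.946, -0.324], [-0.0, -0.324, 0.946], [-1.0, 0.001, -0.0]]
contact_force: [0.5, -0.7, 0.3]
grip_width: 0.1
```

```bash
python3 -m inch '[[[1,3,3,-20,0],[1,0,0,-30,0],[1,0,0,-30,0],[1,0,0,-20,0],[1,0,0,-4,0],[1,0,0,0,0],[1,0,0,0,0]]]'
python3 -m inch '[[[1,-9,-3,0,0],[1,-13,-4.5,0,0],[1,-13,-4.5,0,0],[1,-13,-4.5,0,0],[1,-13,-4.5,0,0],[1,-13,-4.5,0,0]]]'
```

```text
time: 31.72
ee_pos: [731.4, 233.0, 113.3]
tcp_rot: [[0.001, -0.946, -0.323], [0.001, -0.323, 0.946], [-1.0, -0.001, 0.0]]
contact_force: [0.4, 1.0, 1.2]
grip_width: 0.2
time: 32.22
ee_pos: [657.8, 208.6, 114.7]
tcp_rot: [[0.005, -0.946, -0.323], [0.002, -0.323, 0.946], [-1.0, -0.005, 0.0]]
contact_force: [1.6, 0.7, 1.1]
grip_width: -0.0
```

```bash
python3 -m inch '[[[1,-13,-4.5,0,0],[1,-13,-4.5,0,0],[1,-13,-4.5,0,0],[1,-13,-4.5,0,0],[1,0,0,0,0]]]'
```

```text
time: 32.63
ee_pos: [604.1, 189.8, 114.0]
tcp_rot: [[0.003, -0.946, -0.325], [-0.001, -0.325, 0.946], [-1.0, -0.002, -0.001]]
contact_force: [0.1, 0.3, -0.3]
grip_width: -0.0
```

```bash
python3 -m inch '[[[1,-13,-4.5,0,0],[1,-13,-4.5,-3,0],[1,-13,-4.5,-6,0],[1,-8,-3,-6,0],[1,0,0,-6,0],[1,0,0,-5,0],[1,0,0,0,0]]]'
```

```text
time: 33.22
ee_pos: [568.2, 177.4, 88.2]
tcp_rot: [[0.018, -0.947, -0.321], [0.01, -0.321, 0.947], [-1.0, -0.021, 0.004]]
contact_force: [27.5, 9.5, -13.4]
grip_width: -0.3
```

```bash
python3 -m inch '[[[1,14,5,0,0],[1,6,2,6,0],[1,0,0,20,0],[1,0,0,24,0],[1,-18,-6,0,0],[1,-14,-5,0,0],[1,0,0,0,0],[1,0,0,0,0]]]'
```

```text
time: 33.88
ee_pos: [546.5, 169.6, 136.8]
tcp_rot: [[0.002, -0.946, -0.324], [-0.001, -0.324, 0.946], [-1.0, -0.002, -0.001]]
contact_force: [0.6, 0.1, -0.3]
grip_width: -0.2
```

Now directly over the tab's shut position; press down gently to z≈86.

```bash
python3 -m inch '[[[1,0,0,-10,0],[1,0,0,-10,0],[1,0,0,-10,0],[1,0,0,-8,0],[1,0,0,-6,0],[1,0,0,-4,0],[1,0,0,-2,0],[1,0,0,0,0]]]'
```

```text
time: 34.55
ee_pos: [545.5, 169.5, 86.4]
tcp_rot: [[-0.0, -0.946, -0.324], [-0.002, -0.324, 0.946], [-1.0, 0.001, -0.001]]
contact_force: [-5.8, -3.6, 12.7]
grip_width: -0.2
```

```bash
python3 -m inch '[[[1,0,0,-2,0],[1,0,0,-1,0],[1,0,0,0,0]]]'
python3 -m inch '[[[1,0,0,20,0],[1,0,0,30,0],[1,0,-30,20,0],[1,-15,-35,0,0],[1,-15,-35,0,0],[1,-15,-35,0,0],[1,-15,-35,0,0],[1,0,0,0,0]]]'
python3 - <<'E'
from h import *
s=snap('top','t8.png');b=snap('scene','s8.png')
cv2.imwrite('pics/t8c.png',np.hstack([cv2.resize(s['frame'][130:240,140:270],(440,372),interpolation=cv2.INTER_CUBIC),cv2.resize(b['frame'][200:300,260:356],(357,372),interpolation=cv2.INTER_CUBIC)]))
E
```

```text
time: 34.8
ee_pos: [545.5, 169.6, 85.9]
tcp_rot: [[0.002, -0.946, -0.324], [-0.003, -0.324, 0.946], [-1.0, -0.001, -0.003]]
contact_force: [-11.6, -8.0, 37.1]
grip_width: 0.0
time: 35.47
ee_pos: [483.0, -9.0, 150.8]
tcp_rot: [[-0.005, -0.949, -0.316], [-0.006, -0.316, 0.949], [-1.0, 0.007, -0.004]]
contact_force: [-0.6, -0.2, -0.3]
grip_width: -0.1
```

View pics/t8c.png

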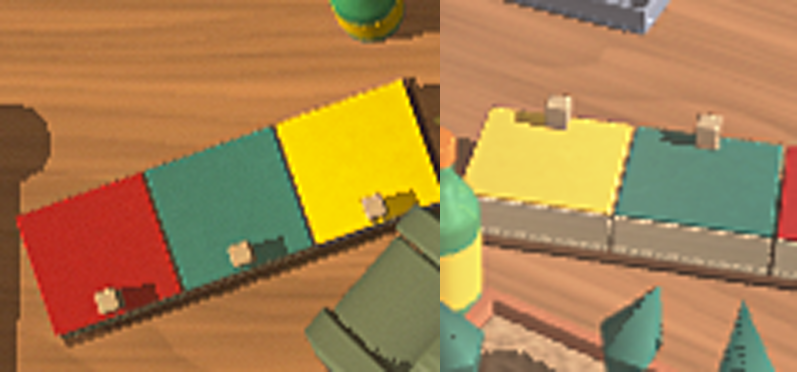

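```bash
python3 - <<'E'
from h import *
s=load('t2');np.set_printoptions(precision=1,suppress=True)
for n,u,v,z in(('grey',322,360,26),('grey',334,455,26),('small',458,460,20),('small',520,438,20),('G',386,350,42),('G',480,360,42)): print(n,px2w(s,230+u/4,170+v/4,z))
E
python3 -m inch '[[[1,-18,-20,0,-4],[1,-18.5,-30,0,-4],[1,-18.5,-32,0,-4],[1,-18.5,-32,0,-4],[1,-18.5,-32,0,-4],[1,-18.5,-32,0,-4.4],[1,0,0,0,0],[1,0,0,0,0]]]'
```

```text
grey [ 388.4 -111.9   26. ]
grey [ 319.9 -120.7   26. ]
small [ 316.2 -210.9   20. ]
small [ 332.4 -255.8   20. ]
G [ 397.  -156.7   42. ]
G [ 390.3 -223.7   42. ]
time: 36.23
ee_pos: [375.6, -179.3, 152.5]
tcp_rot: [[0.0, -0.995, 0.099], [0.0, 0.099, 0.995], [-1.0, -0.0, 0.0]]
contact_force: [0.8, 1.5, 0.4]
grip_width: -0.0
```

```bash
python3 -m inch '[[[1,-6,-9.5,0,0],[1,0,0,-20,0],[1,0,0,-30,0],[1,0,0,-30,0],[1,0,0,-20,0],[1,0,0,-9,0],[1,0,0,0,0],[1,0,0,0,0]]]'
python3 -m inch '[[[1,5,-0.5,0,0],[1,7,-0.7,0,0],[1,8,-0.8,0,0],[1,8,-0.8,0,0],[1,8,-0.8,0,0],[1,8,-0.8,0,0],[1,0,0,0,0]]]'
```

```text
time: 36.9
ee_pos: [371.2, -185.8, 43.6]
tcp_rot: [[0.001, -0.996, 0.091], [0.001, 0.091, 0.996], [-1.0, -0.001, 0.001]]
contact_force: [0.8, -0.3, -0.2]
grip_width: 0.2
time: 37.48
ee_pos: [416.2, -192.5, 43.7]
tcp_rot: [[0.003, -0.995, 0.096], [0.0, 0.096, 0.995], [-1.0, -0.003, 0.001]]
contact_force: [0.8, -0.8, -0.1]
grip_width: -0.1
```

```bash
python3 -m inch '[[[1,8,-0.8,0,0],[1,8,-0.8,0,0],[1,8,-0.8,0,0],[1,8,-0.8,0,0],[1,8,-0.8,0,0]]]'
python3 - <<'E'
from h import *
s=snap('top','t9.png');b=snap('scene','s9.png')
cv2.imwrite('pics/t9c.png',np.hstack([cv2.resize(s['frame'][180:270,310:390],(355,400),interpolation=cv2.INTER_CUBIC),cv2.resize(b['frame'][140:240,190:300],(440,400),interpolation=cv2.INTER_CUBIC)]))
E
```

```text
time: 37.9
ee_pos: [454.5, -196.4, 43.4]
tcp_rot: [[0.0, -0.995, 0.096], [0.0, 0.096, 0.995], [-1.0, -0.0, 0.0]]
contact_force: [-3.0, 0.1, 1.5]
grip_width: 0.1
```

View pics/t9c.png

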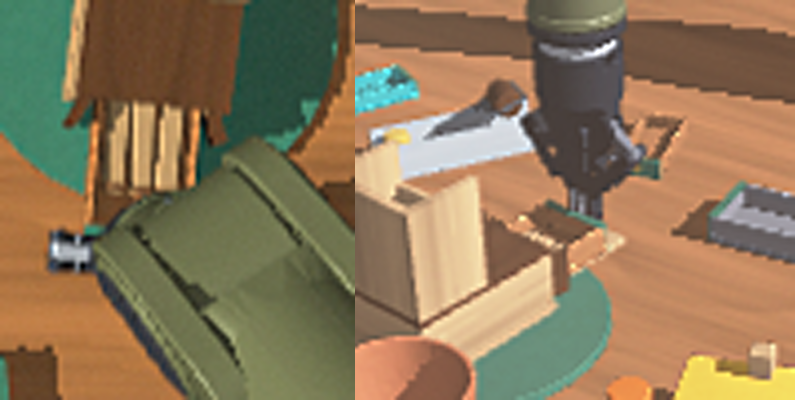

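```bash
python3 -m inch '[[[1,8,-0.8,0,0],[1,8,-0.8,0,0],[1,8,-0.8,0,0],[1,8,-0.8,0,0],[1,8,-0.8,0,0],[1,8,-0.8,0,0],[1,8,-0.8,0,0]]]'
python3 -m inch '[[[1,4,-0.4,0,0],[1,4,-0.4,0,0],[1,3,-0.3,0,0]]]'
```

```text
time: 38.58
ee_pos: [510.2, -202.0, 43.4]
tcp_rot: [[-0.0, -0.995, 0.096], [-0.0, 0.096, 0.995], [-1.0, 0.0, -0.0]]
contact_force: [-2.5, 0.7, 0.5]
grip_width: 0.2
time: 38.83
ee_pos: [520.6, -203.0, 43.5]
tcp_rot: [[-0.001, -0.995, 0.096], [-0.0, 0.096, 0.995], [-1.0, 0.001, -0.0]]
contact_force: [-2.2, 0.3, 1.6]
grip_width: 0.3
```

```bash
python3 -m inch '[[[1,3,-0.3,0,0],[1,3,-0.3,0,0],[1,2,-0.2,0,0]]]'
python3 -m inch '[[[1,2,-0.2,0,0],[1,2,-0.2,0,0],[1,2,-0.2,0,0]]]'
```

```text
time: 39.08
ee_pos: [528.3, -203.8, 43.4]
tcp_rot: [[-0.001, -0.995, 0.096], [-0.0, 0.096, 0.995], [-1.0, 0.001, -0.0]]
contact_force: [-11.1, 0.4, 9.1]
grip_width: 0.1
time: 39.33
ee_pos: [528.5, -204.0, 43.0]
tcp_rot: [[-0.012, -0.995, 0.095], [-0.001, 0.095, 0.995], [-1.0, 0.012, -0.002]]
contact_force: [-26.0, 3.8, 19.4]
grip_width: 0.2
```

```bash
python3 -m inch '[[[1,-8,0.8,0,0],[1,-20,2,0,0],[1,-20,2,0,0],[1,-20,2,20,0],[1,-20,2,40,0],[1,0,0,40,0],[1,0,-40,40,0],[1,0,-40,0,0]]]'
python3 -m inch '[[[1,-20,-40,0,0],[1,-20,-40,0,0],[1,0,-40,0,0],[1,0,0,0,0]]]'
python3 - <<'E'
from h import *
s=snap('top','ta.png');b=snap('scene','sa.png')
cv2.imwrite('pics/tac.png',np.hstack([cv2.resize(s['frame'][180:270,310:390],(355,400),interpolation=cv2.INTER_CUBIC),cv2.resize(b['frame'][140:240,190:300],(440,400),interpolation=cv2.INTER_CUBIC)]))
E
```

```text
time: 40.0
ee_pos: [452.3, -263.1, 177.2]
tcp_rot: [[0.011, -0.996, 0.089], [-0.004, 0.089, 0.996], [-1.0, -0.011, -0.003]]
contact_force: [2.7, -0.2, 0.3]
grip_width: -0.1
time: 40.33
ee_pos: [408.3, -389.4, 169.2]
tcp_rot: [[0.0, -0.994, 0.108], [-0.004, 0.108, 0.994], [-1.0, -0.001, -0.004]]
contact_force: [-0.1, -0.9, 0.4]
grip_width: 0.0
```

View pics/tac.png

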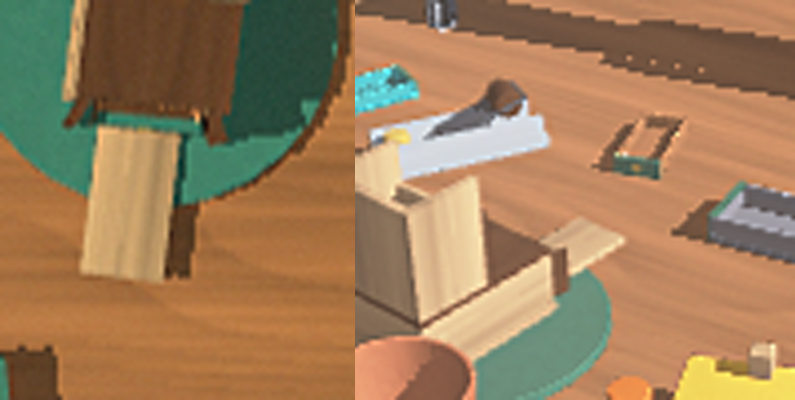

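```bash
python3 -c "
from workcell import *
print(finish_job())"
```

```text
the job is handed in; nothing more can be done
None
```

I slid the drawer out, turned it end for end, packed three perches in it and pushed it home with its green end facing out. The job is handed in at about 40 s of the 210 s allowed; no verdict was reported.

- **Perches:** two were loose on the bench and one was in the green compartment. I saw no second perch in that compartment when it was open. The last clear view before closing up showed all three lying flat side by side in the drawer.
- **Lids:** I opened only the green lid by its tab and pressed it shut against its stop with 37 N; the picture afterwards shows it flat. The yellow and red lids show shut in that picture and were never handled.
- **Drawer home:** it met the back stop with about 26 N and did not move further. The final picture shows the green end at the mouth and about 98 mm of porch free, against the 100 mm expected when fully home.
- **One snag:** while I was closing the green lid, the fingertips briefly jammed behind its tab at about 29 N. I backed off and pressed from above instead.

Nothing in my last checks failed or disagreed, and I made no contact with the bystanders that I could see. I did not measure their positions again at the end.

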